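# Fit a fresh drying cartridge and its platform in the dry-storage pot

## Robot

A 6-joint arm with a two-finger parallel gripper is mounted at the origin on the work surface. World frame = base frame: x ahead of the robot, y to its left, z up, the work surface at z = 0. Lengths are in m, angles in rad, forces in N, time in s.
With the tool pointing down it reaches from about 0.35 to 0.775 m from the base axis. Payload 7.3 kg.
Tool frame: the origin (TCP) lies on the centre line of the jaws, within the pads' length; the fingertips stand 14 mm ahead of it and the grasp point (between the pads) lies 5 mm behind it; z points along the fingers, y is the direction in which the jaws open and shut (so a half turn about z gives the same grasp; the last joint's range is limited). The gripper opens to 92 mm and grips with 3 to 60 N. Pads are 19 mm wide; open, the fingers measure 130 mm over their backs; the gripper's body (75 mm by 190 mm) begins 47 mm behind the grasp point.
Start: joints at [1.204, 0.342, 1.524, -0, 1.275, -0.146], TCP at [0.115, 0.512, 0.241] pointing down, gripper open.
Joint ranges: [-2.53, 2.53], [-0.77, 2.02], [0.04, 2.7], [-1, 4.14], [0.28, 2.66], [-3.11, 3.11]. Speed limits (rad/s): [2.57, 2.57, 3.14, 3.14, 3.14, 3.14].

## Interface

Orientations are given as [roll, pitch, yaw] about the fixed x, y, z axes, in that order (R = Rz(yaw) Ry(pitch) Rx(roll)).
In Python, from cell import telemetry, cams, robot gives the robot as it stands.
- The arm moves only by the tool servo_tool, never from a script. Its argument "targets" is text: rows parted by semicolons, each of 4 numbers parted by spaces: the shift along the tool's x, y, z in mm, then the turn about the tool's z in rad. In form: x y z yaw; .... A call has 1 to 20 rows; each row shifts and turns the pose as measured when the row begins, along the tool's axes as they then stand; what a row does not reach is not made up. A row lasts 1/8 s, in which the tool goes at most 62.5 mm and 10.7 degrees, less where a joint would pass 70% of its speed; a pose out of reach is approached as far as the arm can. A call with a gripper value outside its range is refused whole. "hand" is the opening, from 0 (shut) to 1 (fully open), set as the call begins (left out, the last holds). The fingers move at their own pace and stop on an object; "squeeze" is the grip in N (left out, the last holds). Time passes only in rows, so rows that do not move let the fingers close. It gives the time, the measured TCP pose, the force and the opening at its end, in the units of the state.
- telemetry.observe(): the state, without advancing time (a new reading comes with each control period).
- cams.read_camera(name): name is "side" or "top" or "wrist"; returns a dict with "color" (480x640x3 uint8, red, green, blue), "K" (3x3 intrinsics, pixels), "R" (3x3) and "t" (3): a world point X has camera coordinates R X + t. Camera axes: x right, y down, z forward; pixel columns grow to the right and rows downward; lengths in m; the calibration is good to about 2 mm. A picture is of the moment at which its call begins. There is no depth.
- robot.hand_in(): hands the job in, once; it reports no verdict.
Trained networks look in a picture, given as the dict that the camera call returned (one of the last four; its "shot" number tells which), for a name from the list of things; names that differ only in an ending like _2 or _b are one class to them, and where a whole thing is asked for, a point or a joint stands for the part that bears it (a point fixed in the world has none). Each returns a list of dicts, best first, with "score" (0 to 1); they miss things now and then, are a little off and sometimes report something else, mostly with a low value. They report only what shows in the picture. A call takes as long as a camera call. They do not tell look-alikes from the thing itself.
- cams.cut_out(picture, query): "region" (480x640 bool, what is visible of it) and "extent" ([centre column, centre row, width, height] in pixels, round what is visible of it).
The state is a dict: "time": time; "qpos": joint angles; "qvel": joint speeds; "joint_efforts": joint torques, N m; "tool_pos": TCP position; "tool_rot": TCP orientation; "contact_force": force on the tool from outside, world axes, zero at the start; "torque": the same for the moment, N m; "opening": finger opening in m.
Only numpy, scipy, OpenCV 4.12 (cv2) and the standard library are available. Lean on these libraries where they do the work, as an engineer would, in place of code of your own. Each camera call takes 0.05 s, during which the arm holds its last target.

## Task

Get the dry-storage pot ready for samples: stand the fresh blue drying cartridge upright on the floor of the pot, then cover it with the white perforated platform, lying level on the ledge inside the pot with its knob up. Leave the spent orange cartridge where it is.

Things in the scene. Friction and masses are not known exactly. Their poses are not given: they have to be found in the camera images.
- pot: The dry-storage pot (all sizes here in mm): a stepped round metal pot, open at the top, fixed to the bench, outer diameter 184, 92 high. Origin at the centre of its underside; z is up. Its inner floor is 8 above the origin; the lower well is 120 in diameter and reaches from the floor up to a flat ledge 78 above the origin; above the ledge the bore is 172 in diameter up to the rim at 92.
- cartridge_blue_center (a point): Centre of the fresh drying cartridge (loose, about 120 g): a blue slotted drum of diameter 50, 24 high, with a white round stem of diameter 22 standing 38 above it to grip; 62 high in all, stands upright on the bench. The point is on its axis, half-way up: 31 above its underside, which is 7 above the drum's top. z is its axis, up the stem.
- cartridge_orange_center (a point): Centre of the spent drying cartridge: the same in shape and size, but with an orange drum. Not to be used. The point is on its axis, 31 above its underside.
- platform_knob (a point): Centre of the platform's brass knob. The platform (loose, about 300 g) is a white ceramic disc of diameter 150, 6 thick, with dark perforations, and a round brass knob of diameter 24 standing 44 above its middle; 50 high in all. It lies flat on the bench, knob up. The point is on its axis, half-way up the knob: 28 above the disc's underside, 22 below the knob's top. z is its axis, up the knob.
Things that resemble listed ones, but are neither listed nor needed, are in the scene too. Leave any green or pink look-alike of the part that bears cartridge_blue_center alone.

How it is judged:
On the way:
1. the blue cartridge stands upright on the floor of the pot (z of cartridge_blue_center in the frame of pot between 0.03 and 0.046 m and horizontal distance between cartridge_blue_center and pot below 0.045 m and angle between cartridge_blue_center's own z axis and vertical below 0.17 rad), for 0.2 s.
At the end, for the whole second after the job is handed in: The blue cartridge stands upright (within 10 degrees) on the pot's floor, anywhere in the well; the platform lies in the pot's bore on the ledge, level within 3.4 degrees and within 4 mm of its seated height, knob up; the orange cartridge is within 40 mm of where it started (all of step 1 and z of platform_knob in the frame of pot between 0.098 and 0.11 m and horizontal distance between platform_knob and pot below 0.018 m and angle between platform_knob's own z axis and vertical below 0.06 rad and distance of cartridge_orange_center from where it was at the start of the episode below 0.04 m); the robot touches nothing.
It fails at once if the spent orange cartridge is moved more than 40 mm (distance of cartridge_orange_center from where it was at the start of the episode above 0.04 m).
It also fails if it takes over 64 s, if anything falls off the work surface, if the arm or the gripper's body presses on something with over 40 N, if the wrist force passes 120 N, or if a joint passes its speed limit or range.

## Working session

There is one attempt and no reset: what is moved stays moved. The work goes in short steps, Python scripts to look and compute and a tool call to move; the robot and the scene stay as the last step left them, time stands still between calls to the robot, and variables do not carry over. Pictures are saved under pics/ and viewed, and the job is handed in when it is done.

Besides the shell and the picture viewer there is one more tool, called after "Emit:" by a JSON object that holds its "name" and its "arguments". servo_tool: Moves the arm, as the interface text tells. Its arguments: {"type":"object","properties":{"targets":{"type":"string"},"hand":{"type":"number"},"squeeze":{"type":"number"}},"required":["targets"]}

```bash
mkdir -p pics; ls
cat > h.py <<'E'
import numpy as np, cv2, pickle
from cell import telemetry, cams, robot
def save(p,n): cv2.imwrite(f'pics/{n}.png', p["color"][:,:,::-1])
def ray(p,u,v):
    d=np.linalg.inv(p["K"])@np.array([u,v,1.]); R=np.array(p["R"]); C=-R.T@p["t"]; return C,R.T@d
def atz(p,u,v,z):
    C,d=ray(p,u,v); return C+d*(z-C[2])/d[2]
def proj(p,X):
    c=np.array(p["R"])@np.array(X)+p["t"]; q=p["K"]@c; return q[:2]/q[2]
E
python3 - <<'E'
from h import *
s=telemetry.observe(); print(s)
for n in("side","top"):
    p=cams.read_camera(n); save(p,n+"0")
    C,_=ray(p,0,0); print(n,C)
    for q in("pot","cartridge_blue_center","cartridge_orange_center","platform_knob"):
        for r in cams.cut_out(p,q): print(q,round(r["score"],2),np.round(r["extent"],1))
E
```

```text
pics
{'time': 0.0, 'qpos': array([ 1.20399474e+00,  3.42742319e-01,  1.52498916e+00, -1.38618432e-05,
        1.27538480e+00, -1.46004785e-01]), 'qvel': array([ 0.00114564,  0.00085682,  0.00111506, -0.00142189,  0.00039187,
        0.00058418]), 'joint_efforts': array([ 1.09494482e-03, -4.31246996e+01, -2.44226038e+01,  7.19908183e-02,
        5.60121203e-02, -1.67094618e-04]), 'tool_pos': array([0.11482949, 0.51190944, 0.24004449]), 'tool_rot': array([-3.14008331e+00, -2.08552956e-04,  2.92079974e+00]), 'contact_force': array([-0.11435454,  0.41263756, -0.30072026]), 'torque': array([ 0.01056126, -0.01325098, -0.02543163]), 'opening': 0.09184392389967852}
side [ 0.11952336 -0.53761068  0.67995564]
pot 0.62 [393.  345.2 133.6 139. ]
cartridge_blue_center 0.89 [290.3 249.4  32.8  41.9]
cartridge_blue_center 0.71 [456.5 294.9  34.3  40.5]
cartridge_blue_center 0.7 [344.5 258.8  32.4  46.1]
cartridge_blue_center 0.58 [310.4 218.3  28.3  35.5]
cartridge_orange_center 0.7 [250.3 289.   27.3  43.4]
platform_knob 0.8 [219.2 198.1  74.9  48. ]
top [4.66096784e-01 4.34437161e-04 7.24718917e-01]
pot 0.68 [461.6 247.8 138.4 128.6]
cartridge_blue_center 0.97 [444.5 152.   34.6  34.4]
cartridge_blue_center 0.92 [260.3 182.2  30.8  35.2]
cartridge_blue_center 0.61 [280.4 229.3  35.3  32.4]
cartridge_blue_center 0.56 [331.3 197.2  35.6  34.7]
cartridge_orange_center 0.57 [296.6 295.1  29.   33.4]
platform_knob 0.92 [136.2 220.4  96.8  96.9]
```

View pics/side0.png

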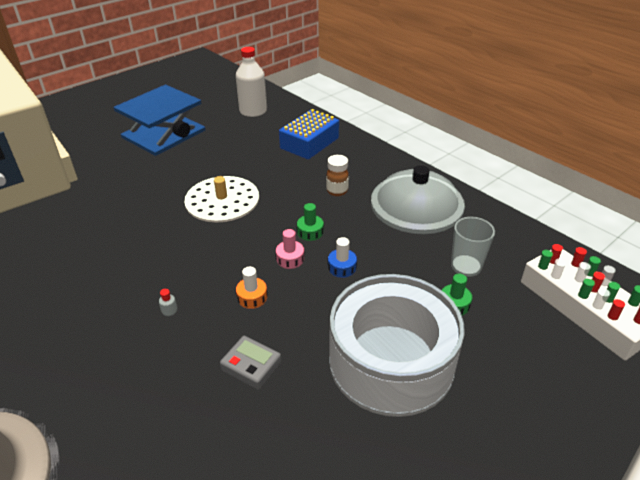

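View pics/top0.png

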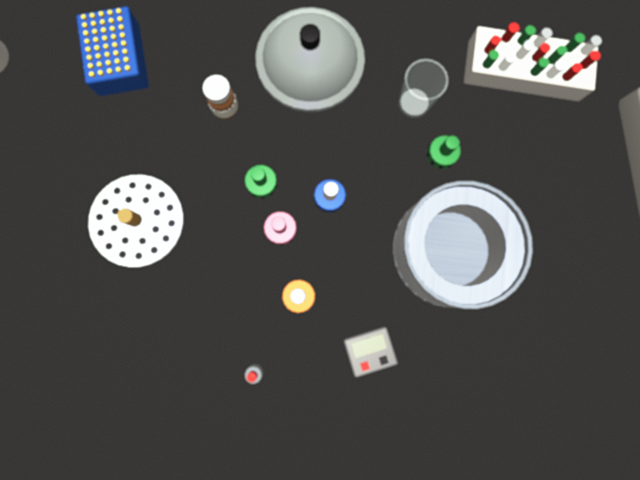

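Candidates for the blue cartridge, in side and top pixels:
- blue drum with white stem: side (343,258), top (330,195)
- green: side (310,220), top (260,181)
- green: side (457,295), top (445,151)
- pink: side (290,249), top (280,228)
- orange, spent: side (250,289), top (297,296)

I choose the blue one with the white stem and will check it in a crop. The platform is at side (221,198), top (136,220). The pot is at side (395,345), top (462,246).

```bash
cat > m.py <<'E'
from h import *
from scipy.optimize import least_squares
T=cams.read_camera("top"); S=cams.read_camera("side")
def mask(p,lo,hi,box):
    h=cv2.cvtColor(p["color"],cv2.COLOR_RGB2HSV); m=cv2.inRange(h,lo,hi); z=np.zeros_like(m); x0,y0,x1,y1=box; z[y0:y1,x0:x1]=m[y0:y1,x0:x1]; return z
def cen(m): y,x=np.nonzero(m); return x.mean(),y.mean(),len(x)
# stem tops (white) in top view
for n,box in (("blue",(310,175,350,215)),("orange",(278,276,318,316))):
    c=cen(mask(T,(0,0,175),(179,90,255),box)); print(n,"stemtop px",c,"z.058->",atz(T,c[0],c[1],.06))
for n,lo,hi,box in (("bluedrum",(100,120,60),(130,255,255),(310,175,350,215)),("orangedrum",(8,120,60),(28,255,255),(278,276,318,316))):
    m=mask(T,lo,hi,box); pts=cv2.findNonZero(m); (x,y),r=cv2.minEnclosingCircle(pts); print(n,x,y,r,atz(T,x,y,.02), "r mm",1e3*r/T["K"][0,0]*(T["t"][2]-.02) )
c=cen(mask(T,(12,80,120),(32,255,255),(110,200,150,240))); print("knob",c)
# platform disc
r=cams.cut_out(T,"platform_knob")[0]; cnt,_=cv2.findContours(r["region"].astype(np.uint8),0,1); e=cv2.fitEllipse(max(cnt,key=len)); print("plat",e,atz(T,*e[0],.005))
print(T["R"],T["t"],T["K"][0,0])
a=T["color"][160:330,230:370,::-1]; b=S["color"][200:320,220:380,::-1]
a=cv2.resize(a,None,fx=3,fy=3,interpolation=2); b=cv2.resize(b,(373,280),interpolation=2)
o=np.zeros((510,800,3),np.uint8); o[:,:420]=a; o[:280,424:797]=b; cv2.imwrite("pics/crop.png",o)
cv2.imwrite("pics/pot.png",np.hstack([cv2.resize(T["color"][165:325,375:550,::-1],(400,366)),cv2.resize(S["color"][265:420,315:480,::-1],(400,366))]))
E
python3 m.py
```

```text
blue stemtop px (np.float64(330.5561497326203), np.float64(188.75401069518716), 187) z.058-> [ 0.62515054 -0.02707148  0.06      ]
orange stemtop px (np.float64(297.45238095238096), np.float64(295.68095238095236), 210) z.058-> [0.46472598 0.02108683 0.06      ]
bluedrum 329.4408874511719 194.80067443847656 16.51885986328125 [ 0.62481412 -0.02696016  0.02      ] r mm 23.382137204842472
orangedrum 298.1065368652344 295.8094787597656 17.303936004638672 [0.46445122 0.02131345 0.02      ] r mm 24.49339780063405
knob (np.float64(125.0340909090909), np.float64(215.4715909090909), 176)
plat ((135.2452392578125, 220.97238159179688), (90.0021743774414, 94.63871765136719), 63.84895706176758) [0.58241226 0.28505947 0.005     ]
[[ 0.00523994 -0.99985501  0.01620185]
 [-0.99129427 -0.0073253  -0.13146105]
 [ 0.13156067 -0.01537195 -0.99118893]] [-0.01374973  0.55731456  0.65702004] 450.0377642859877
```

```bash
sleep 1
```

```text
(no output)
```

View pics/crop.png

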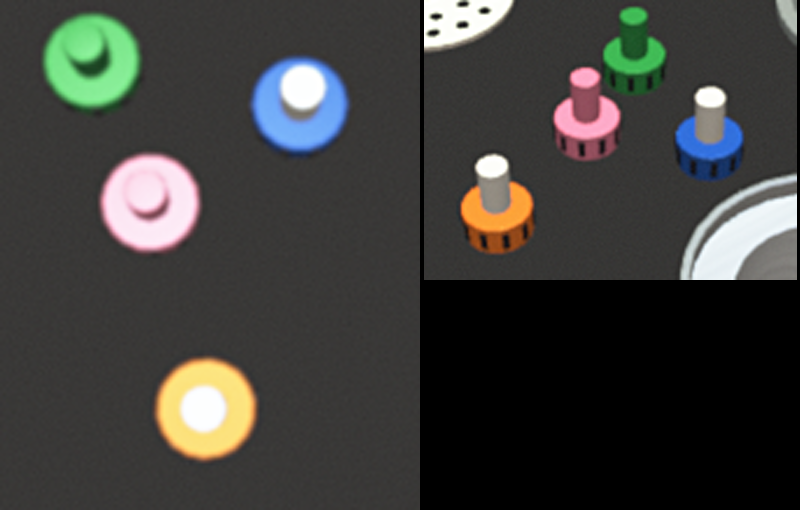

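View pics/pot.png

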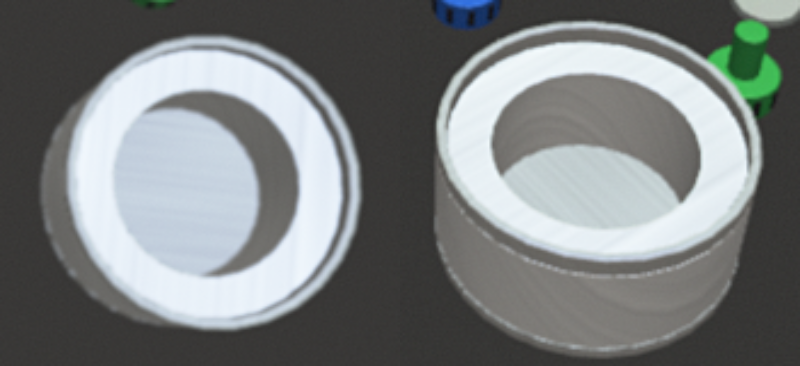

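```bash
cat > fit.py <<'E'
from h import *
from scipy.optimize import minimize
a=np.linspace(0,2*np.pi,180,endpoint=False)
def grad(p):
    g=np.float32(cv2.GaussianBlur(p["color"],(0,0),1.0)).mean(2)
    return np.hypot(cv2.Sobel(g,cv2.CV_32F,1,0),cv2.Sobel(g,cv2.CV_32F,0,1))
def score(p,G,x,y,circ):
    s=0
    for r,z in circ:
        X=np.stack([x+r*np.cos(a),y+r*np.sin(a),np.full_like(a,z)])
        c=np.array(p["R"])@X+np.array(p["t"])[:,None]; q=p["K"]@c; q=np.float32(q[:2]/q[2])
        v=cv2.remap(G,q[0][None],q[1][None],1)[0]; s+=np.minimum(v,150).mean()
    return s
def fit(p,x0,y0,circ,R=.012):
    G=grad(p); best=None
    for st,rr in((.002,R),(.0004,.0024)):
        g=[(score(p,G,x0+i,y0+j,circ),x0+i,y0+j) for i in np.arange(-rr,rr+1e-9,st) for j in np.arange(-rr,rr+1e-9,st)]
        best=max(g); x0,y0=best[1:]
    return np.round(best,4)
if __name__=="__main__":
    T=cams.read_camera("top"); S=cams.read_camera("side")
    x,y,_=atz(T,468.6,244.4,.092); print("init pot",x,y)
    for n,p in(("T",T),("S",S)):
        print(n,"pot well",fit(p,x,y,[(.06,.078)]),"rim",fit(p,x,y,[(.092,.092),(.086,.092)]),"all",fit(p,x,y,[(.06,.078),(.092,.092),(.086,.092)]))
        print(n,"plat",fit(p,.582,.285,[(.075,.006)]),"knobtop",fit(p,.582,.285,[(.012,.05)]))
        print(n,"blue",fit(p,.625,-.027,[(.025,.024)]),"stem",fit(p,.625,-.027,[(.011,.062)]))
E
python3 fit.py
```

```text
init pot 0.5383396746224818 -0.22233456609237637
T pot well [122.2528   0.5399  -0.2219] rim [ 2.541261e+02  5.419000e-01 -2.199000e-01] all [ 3.743705e+02  5.403000e-01 -2.215000e-01]
T plat [150.       0.5864   0.2854] knobtop [146.1442   0.5836   0.283 ]
T blue [ 1.500e+02  6.266e-01 -2.620e-02] stem [ 1.50e+02  6.27e-01 -2.66e-02]
S pot well [129.3986   0.5395  -0.2219] rim [ 2.657211e+02  5.383000e-01 -2.227000e-01] all [ 3.922859e+02  5.391000e-01 -2.223000e-01]
S plat [150.       0.586    0.2858] knobtop [150.       0.5844   0.287 ]
S blue [ 1.402286e+02  6.254000e-01 -2.580000e-02] stem [ 1.50e+02  6.27e-01 -2.58e-02]
```

```bash
sed -i 's/np.minimum(v,150).mean()/np.sqrt(v).mean()/' fit.py; python3 fit.py
```

```text
init pot 0.5383396746224818 -0.22233456609237637
T pot well [13.6418  0.5399 -0.2211] rim [27.4263  0.5403 -0.2215] all [40.9931  0.5403 -0.2215]
T plat [20.3991  0.5844  0.2846] knobtop [14.4068  0.5784  0.2706]
T blue [15.9136  0.6246 -0.027 ] stem [15.4257  0.6258 -0.027 ]
S pot well [14.8038  0.5391 -0.2223] rim [29.0909  0.5391 -0.2223] all [43.8946  0.5391 -0.2223]
S plat [20.7605  0.5828  0.2842] knobtop [15.9405  0.5832  0.2846]
S blue [12.5553  0.6242 -0.027 ] stem [20.5518  0.6242 -0.027 ]
```

Emit:
{"name": "servo_tool", "arguments": {"targets": "-47 -32 0 0;-47 -32 0 0;-47 -32 0 0;-47 -32 0 0;-47 -32 0 0;-47 -32 0 0;-47 -32 0 0;-47 -32 0 0;-47 -32 0 0;-47 -32 0 0;-47 -32 0 0;-47 -32 0 0", "hand": 0.55}}

```text
time: 2.35
tool_pos: [0.5955, 0.0027, 0.2424]
tool_rot: [3.135, 0.005, 2.928]
contact_force: [0.6, 1.2, -0.2]
opening: 0.0506
```

```bash
cat > go.py <<'E'
import sys
from h import *
from scipy.spatial.transform import Rotation as Ro
s=telemetry.observe(); R=Ro.from_euler('xyz',s["tool_rot"]).as_matrix()
t=np.array([float(v) for v in sys.argv[1:4]])
print("t",s["time"],"pos",s["tool_pos"].round(4),"rot",s["tool_rot"].round(3),"open",round(s["opening"],4),"F",s["contact_force"].round(1),"shift mm",(1e3*R.T@(t-s["tool_pos"])).round(1))
E
python3 go.py .6247 -.027 .045
```

```text
t 2.35 pos [0.5955 0.0027 0.2424] rot [3.135 0.005 2.928] open 0.0506 F [ 0.6  1.2 -0.2] shift mm [-33.8 -24.1 197.5]
```

Emit:
{"name": "servo_tool", "arguments": {"targets": "-17 -12 30 0;-16 -12 35 0;0 0 35 0;0 0 20 0;0 0 0 0"}}

```text
time: 2.98
tool_pos: [0.6273, -0.0335, 0.1178]
tool_rot: [3.136, 0.007, 2.922]
contact_force: [-0.5, 0.8, 0.0]
opening: 0.0506
```

```bash
python3 go.py .6247 -.027 .045
python3 - <<'E'
from h import *
p=cams.read_camera("wrist"); save(p,"w1"); q=cams.read_camera("side"); save(q,"s1")
E
```

```text
t 2.975 pos [ 0.6273 -0.0335  0.1178] rot [3.136 0.007 2.922] open 0.0506 F [-0.5  0.8  0. ] shift mm [ 4.5  5.3 72.8]
```

View pics/w1.png

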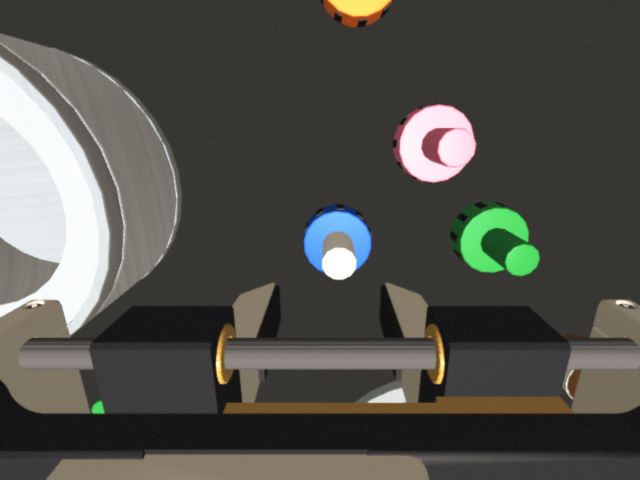

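View pics/s1.png

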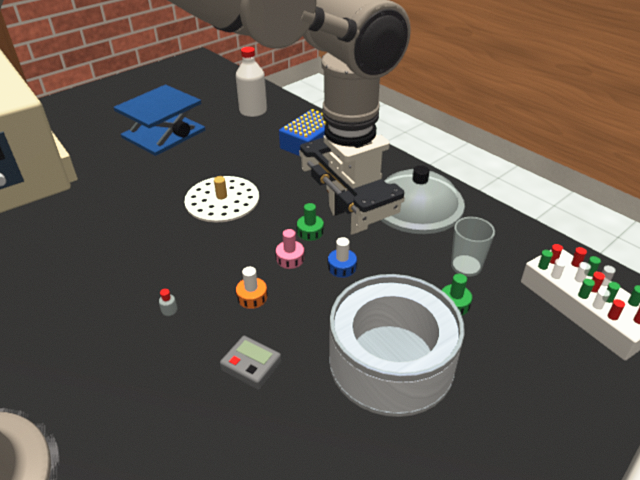

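Wrist view: the blue cartridge (drum 338,240, stem 340,262) lies between the jaws. Pink (437,143) and green (500,240) are outside them. In the side view the jaws hang above the blue one. I'll correct by about 5 mm and go down.

Emit:
{"name": "servo_tool", "arguments": {"targets": "5 5 12 0;0 0 15 0;0 0 0 0"}}

```text
time: 3.45
tool_pos: [0.6258, -0.0267, 0.0937]
tool_rot: [3.135, 0.015, 2.923]
contact_force: [-0.9, -0.1, -0.2]
opening: 0.0508
```

```bash
python3 go.py .6247 -.027 .045
```

```text
t 3.45 pos [ 0.6258 -0.0267  0.0937] rot [3.135 0.015 2.923] open 0.0508 F [-0.9 -0.1 -0.2] shift mm [ 1.7 -0.8 48.7]
```

Emit:
{"name": "servo_tool", "arguments": {"targets": "1 0 24 0;0 0 24 0;0 0 0 0"}}

```text
time: 3.82
tool_pos: [0.6266, -0.0263, 0.0458]
tool_rot: [3.135, 0.018, 2.923]
contact_force: [-0.0, -0.2, -0.5]
opening: 0.0503
```

```bash
python3 go.py .6247 -.027 .045
```

```text
t 3.825 pos [ 0.6266 -0.0263  0.0458] rot [3.135 0.018 2.923] open 0.0503 F [-0.  -0.2 -0.5] shift mm [ 1.7 -1.   0.7]
```

Emit:
{"name": "servo_tool", "arguments": {"targets": "1 -1 1 0;0 0 0 0;0 0 0 0;0 0 0 0;0 0 0 0", "hand": 0, "squeeze": 20}}

```text
time: 4.45
tool_pos: [0.627, -0.0274, 0.0481]
tool_rot: [3.135, 0.023, 2.923]
contact_force: [-0.8, 0.5, -1.5]
opening: 0.0216
```

Emit:
{"name": "servo_tool", "arguments": {"targets": "0 0 -20 0;0 0 -45 0;0 0 -45 0;0 0 -45 0;0 0 0 0"}}

```text
time: 5.08
tool_pos: [0.6225, -0.0275, 0.2061]
tool_rot: [3.135, 0.019, 2.923]
contact_force: [0.1, -0.2, -1.5]
opening: 0.0218
```

```bash
python3 go.py .5397 -.222 .2
python3 - <<'E'
from h import *
p=cams.read_camera("wrist"); q=cams.read_camera("side"); cv2.imwrite("pics/c2.png",np.hstack([cv2.resize(p["color"],(400,300)),cv2.resize(q["color"][90:390,200:520],(400,375))[:300]])[:,:,::-1])
E
```

```text
t 5.075 pos [ 0.6225 -0.0275  0.2061] rot [3.135 0.019 2.923] open 0.0218 F [ 0.1 -0.2 -1.5] shift mm [  38.7 -207.8    4. ]
```

View pics/c2.png

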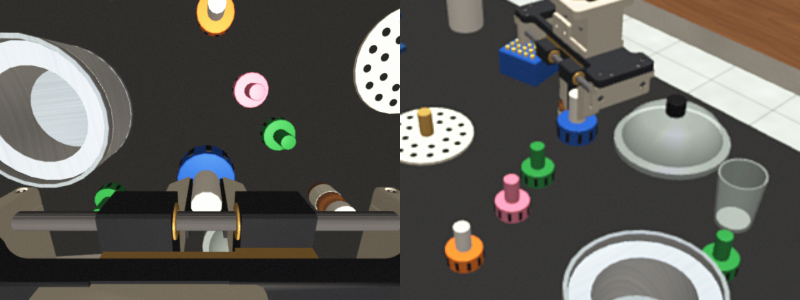

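The blue cartridge is lifted and upright, seen at wrist (205,180) and side crop (577,115). Next, over the pot.

Emit:
{"name": "servo_tool", "arguments": {"targets": "8 -42 0 0;8 -42 0 0;8 -42 0 0;8 -42 0 0;6 -40 0 0;0 0 0 0"}}

```text
time: 5.92
tool_pos: [0.5304, -0.2246, 0.1859]
tool_rot: [3.131, -0.013, 2.925]
contact_force: [-0.2, 0.3, -2.4]
opening: 0.0214
```

```bash
python3 go.py .5397 -.222 .058
```

```text
t 5.925 pos [ 0.5304 -0.2246  0.1859] rot [ 3.131 -0.013  2.925] open 0.0214 F [-0.2  0.3 -2.4] shift mm [-10.1   3.2 127.8]
```

Emit:
{"name": "servo_tool", "arguments": {"targets": "-9 3 15 0;0 0 25 0;0 0 30 0;0 0 0 0"}}

```text
time: 6.42
tool_pos: [0.5399, -0.2171, 0.1071]
tool_rot: [3.127, -0.021, 2.928]
contact_force: [0.3, 0.3, -1.5]
opening: 0.0212
```

```bash
python3 go.py .5397 -.222 .058;  python3 - <<'E'
from h import *
p=cams.read_camera("wrist"); q=cams.read_camera("side"); cv2.imwrite("pics/c3.png",np.hstack([cv2.resize(p["color"],(400,300)),cv2.resize(q["color"][150:450,220:540],(400,375))[:300]])[:,:,::-1])
E
```

```text
t 6.425 pos [ 0.5399 -0.2171  0.1071] rot [ 3.127 -0.021  2.928] open 0.0212 F [ 0.3  0.3 -1.5] shift mm [-1.9 -5.5 49. ]
```

View pics/c3.png

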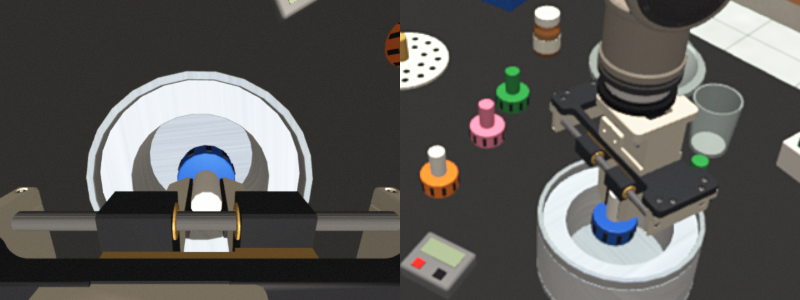

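The blue cartridge is centred over the well (wrist 206,160; side crop 613,222). Lowering.

Emit:
{"name": "servo_tool", "arguments": {"targets": "-2 -5 20 0;0 0 18 0;0 0 0 0"}}

```text
time: 6.9
tool_pos: [0.5454, -0.2233, 0.0753]
tool_rot: [3.131, -0.007, 2.93]
contact_force: [-0.4, -0.1, -1.1]
opening: 0.0213
```

```bash
python3 go.py .5397 -.222 .056
```

```text
t 6.9 pos [ 0.5454 -0.2233  0.0753] rot [ 3.131 -0.007  2.93 ] open 0.0213 F [-0.4 -0.1 -1.1] shift mm [ 5.7 -0.1 19.4]
```

Emit:
{"name": "servo_tool", "arguments": {"targets": "4 0 9 0;0 0 6 0;0 0 0 0;0 0 2 0;0 0 0 0"}}

```text
time: 7.52
tool_pos: [0.5431, -0.2228, 0.0606]
tool_rot: [3.133, -0.002, 2.931]
contact_force: [0.5, -0.5, -1.1]
opening: 0.0213
```

```bash
python3 go.py .5397 -.222 .056
```

```text
t 7.525 pos [ 0.5431 -0.2228  0.0606] rot [ 3.133e+00 -2.000e-03  2.931e+00] open 0.0213 F [ 0.5 -0.5 -1.1] shift mm [3.4 0.1 4.6]
```

Emit:
{"name": "servo_tool", "arguments": {"targets": "0 0 2 0;0 0 2 0;0 0 1 0;0 0 1 0"}}

```text
time: 8.02
tool_pos: [0.5432, -0.2229, 0.056]
tool_rot: [3.133, -0.001, 2.931]
contact_force: [-4.5, 1.1, 10.3]
opening: 0.0218
```

```bash
python3 go.py .5397 -.222 .056
```

```text
t 8.025 pos [ 0.5432 -0.2229  0.056 ] rot [ 3.133e+00 -1.000e-03  2.931e+00] open 0.0218 F [-4.5  1.1 10.3] shift mm [3.6 0.2 0. ]
```

Contact with the floor at the expected height (10 N). Opening partly and rising.

Emit:
{"name": "servo_tool", "arguments": {"targets": "0 0 -0.5 0;0 0 0 0;0 0 0 0;0 0 0 0", "hand": 0.5}}

```text
time: 8.52
tool_pos: [0.5436, -0.2232, 0.0569]
tool_rot: [3.133, -0.0, 2.931]
contact_force: [-0.5, -0.1, 0.4]
opening: 0.0456
```

Emit:
{"name": "servo_tool", "arguments": {"targets": "0 0 -20 0;0 0 -40 0;0 0 -40 0;0 0 -40 0;0 0 0 0"}}

```text
time: 9.15
tool_pos: [0.5431, -0.2242, 0.1998]
tool_rot: [3.132, -0.003, 2.931]
contact_force: [0.7, -0.6, -0.0]
opening: 0.0458
```

```bash
python3 go.py .5835 .2844 .2;  python3 - <<'E'
from h import *
p=cams.read_camera("wrist"); q=cams.read_camera("side"); cv2.imwrite("pics/c4.png",np.hstack([cv2.resize(p["color"],(400,300)),cv2.resize(q["color"][150:450,220:540],(400,375))[75:]])[:,:,::-1])
E
```

```text
t 9.15 pos [ 0.5431 -0.2242  0.1998] rot [ 3.132e+00 -3.000e-03  2.931e+00] open 0.0458 F [ 0.7 -0.6 -0. ] shift mm [ 67.  505.8   4.6]
```

View pics/c4.png

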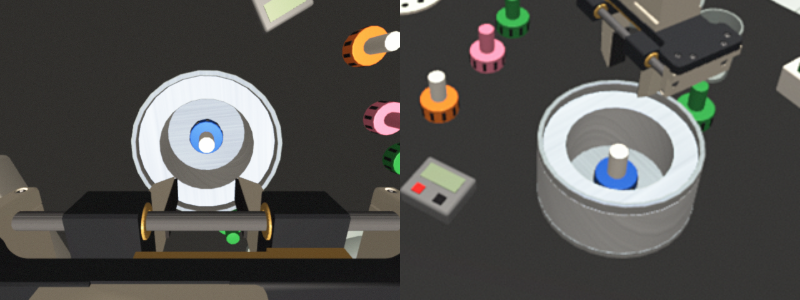

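The blue cartridge stands upright in the middle of the well (wrist crop 206,140; side crop 617,170). Now the platform.

Emit:
{"name": "servo_tool", "arguments": {"targets": "7 50 0 0;7 50 0 0;7 50 0 0;7 50 0 0;7 50 0 0;7 50 0 0;7 50 0 0;7 50 0 0;6 50 0 0;5 45 0 0;0 0 0 0"}}

```text
time: 10.62
tool_pos: [0.5726, 0.2894, 0.1801]
tool_rot: [3.138, -0.044, 2.927]
contact_force: [-0.3, 0.2, -0.2]
opening: 0.046
```

```bash
python3 go.py .5835 .2844 .027
python3 - <<'E'
from h import *
p=cams.read_camera("wrist"); save(p,"w5")
E
```

```text
t 10.625 pos [0.5726 0.2894 0.1801] rot [ 3.138 -0.044  2.927] open 0.046 F [-0.3  0.2 -0.2] shift mm [-18.5  -3.1 152.5]
```

View pics/w5.png

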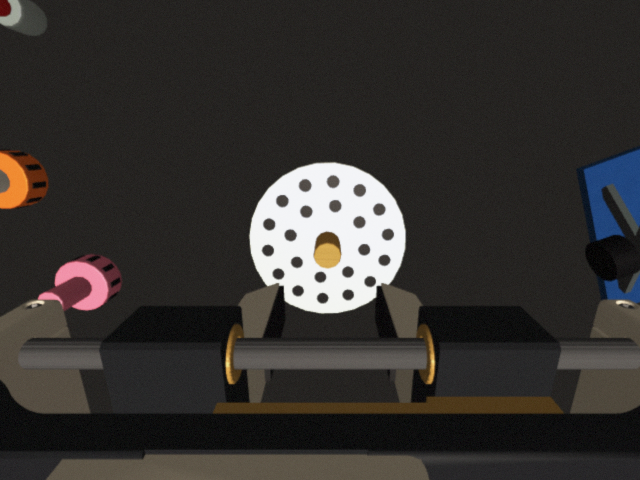

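Emit:
{"name": "servo_tool", "arguments": {"targets": "-14 -2 25 0;0 0 30 0;0 0 30 0;0 0 0 0"}}

```text
time: 11.18
tool_pos: [0.5809, 0.2772, 0.0885]
tool_rot: [-3.138, -0.051, 2.921]
contact_force: [-1.2, 0.3, 0.3]
opening: 0.0457
```

```bash
python3 go.py .5835 .2844 .027
```

```text
t 11.175 pos [0.5809 0.2772 0.0885] rot [-3.138 -0.051  2.921] open 0.0457 F [-1.2  0.3  0.3] shift mm [-4.1  7.8 61.4]
```

Emit:
{"name": "servo_tool", "arguments": {"targets": "-3 7 10 0;0 0 0 0;0 0 0 0"}}

```text
time: 11.55
tool_pos: [0.5868, 0.2828, 0.0803]
tool_rot: [-3.14, -0.047, 2.919]
contact_force: [-0.6, -0.4, 0.1]
opening: 0.0458
```

```bash
python3 go.py .5835 .2844 .027
```

```text
t 11.55 pos [0.5868 0.2828 0.0803] rot [-3.14  -0.047  2.919] open 0.0458 F [-0.6 -0.4  0.1] shift mm [ 1.   0.9 53.4]
```

Emit:
{"name": "servo_tool", "arguments": {"targets": "1 1 22 0;0 0 20 0;0 0 0 0"}}

```text
time: 11.92
tool_pos: [0.5857, 0.2851, 0.0407]
tool_rot: [3.141, -0.043, 2.92]
contact_force: [-0.1, -0.5, -0.4]
opening: 0.0461
```

```bash
python3 go.py .5835 .2844 .027;  python3 - <<'E'
from h import *
p=cams.read_camera("wrist"); q=cams.read_camera("side"); cv2.imwrite("pics/c6.png",np.hstack([cv2.resize(p["color"],(400,300)),cv2.resize(q["color"][90:270,120:360],(400,300))])[:,:,::-1])
E
```

```text
t 11.925 pos [0.5857 0.2851 0.0407] rot [ 3.141 -0.043  2.92 ] open 0.0461 F [-0.1 -0.5 -0.4] shift mm [ 1.4 -1.2 13.8]
```

View pics/c6.png

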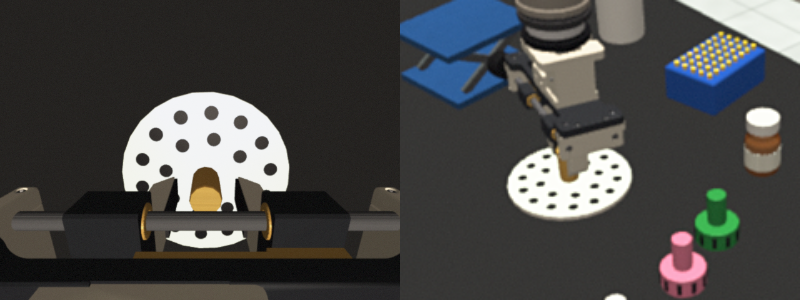

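The knob sits between the jaws (wrist crop 205,190).

Emit:
{"name": "servo_tool", "arguments": {"targets": "1 -1 12 0;0 0 2 0;0 0 0 0"}}

```text
time: 12.4
tool_pos: [0.5861, 0.2852, 0.0297]
tool_rot: [3.137, -0.037, 2.92]
contact_force: [0.4, -0.1, 0.4]
opening: 0.0458
```

Emit:
{"name": "servo_tool", "arguments": {"targets": "0 0 0 0;0 0 0 0;0 0 0 0;0 0 0 0;0 0 0 0", "hand": 0, "squeeze": 45}}

```text
time: 13.02
tool_pos: [0.5863, 0.2852, 0.0301]
tool_rot: [3.137, -0.036, 2.92]
contact_force: [-0.2, -0.1, -0.4]
opening: 0.023
```

Emit:
{"name": "servo_tool", "arguments": {"targets": "0 0 -20 0;0 0 -40 0;0 0 -40 0;0 0 -40 0;0 0 -40 0;0 0 0 0"}}

```text
time: 13.78
tool_pos: [0.5906, 0.2822, 0.2098]
tool_rot: [-3.141, -0.045, 2.92]
contact_force: [1.2, 0.6, -3.9]
opening: 0.0234
```

```bash
python3 go.py .5397 -.222 .2;  python3 - <<'E'
from h import *
p=cams.read_camera("wrist"); q=cams.read_camera("side"); cv2.imwrite("pics/c7.png",np.hstack([cv2.resize(p["color"],(400,300)),cv2.resize(q["color"][30:270,100:420],(400,300))])[:,:,::-1])
E
```

```text
t 13.775 pos [0.5906 0.2822 0.2098] rot [-3.141 -0.045  2.92 ] open 0.0234 F [ 1.2  0.6 -3.9] shift mm [ -61.7 -503.1    7.4]
```

View pics/c7.png

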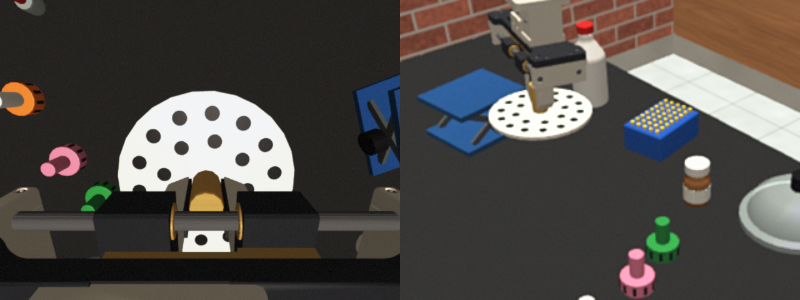

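Platform lifted and about level (wrist crop 205,150; side crop 540,112).

Emit:
{"name": "servo_tool", "arguments": {"targets": "-5 -30 0 0;-5 -40 0 0;-5 -42 0 0;-5 -42 0 0;-5 -42 0 0;-5 -42 0 0;-5 -42 0 0;-5 -42 0 0;-5 -42 0 0;-5 -42 0 0;-4 -42 0 0;-4 -40 0 0;0 0 0 0"}}

```text
time: 15.5
tool_pos: [0.5199, -0.2189, 0.1697]
tool_rot: [-3.133, -0.112, 2.922]
contact_force: [0.2, 0.9, -3.5]
opening: 0.0236
```

```bash
python3 go.py .5397 -.222 .14;  python3 - <<'E'
from h import *
p=cams.read_camera("wrist"); q=cams.read_camera("side"); cv2.imwrite("pics/c8.png",np.hstack([cv2.resize(p["color"],(400,300)),cv2.resize(q["color"][180:420,220:540],(400,300))])[:,:,::-1])
E
```

```text
t 15.5 pos [ 0.5199 -0.2189  0.1697] rot [-3.133 -0.112  2.922] open 0.0236 F [ 0.2  0.9 -3.5] shift mm [-23.2   1.5  27.3]
```

View pics/c8.png

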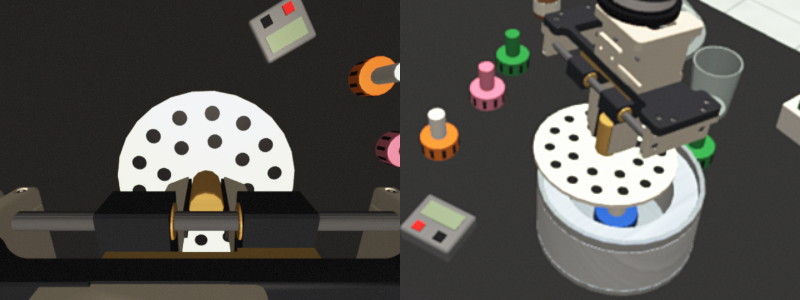

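Everything holds, but the tool has drifted to 0.11 rad of pitch, so the disc tilts with it. There is plenty of time, so I'll see whether small motions bring the pitch back before lowering.

Emit:
{"name": "servo_tool", "arguments": {"targets": "-10 0 -10 0;-10 0 -10 0;-5 0 0 0;0 0 0 0;0 0 0 0"}}

```text
time: 16.23
tool_pos: [0.546, -0.2154, 0.1826]
tool_rot: [-3.138, -0.122, 2.931]
contact_force: [-0.6, 0.1, -4.1]
opening: 0.0234
```

Emit:
{"name": "servo_tool", "arguments": {"targets": "0 0 -3 0;0 0 3 0;0 0 -3 0;0 0 3 0;0 0 -3 0;0 0 3 0"}}

```text
time: 16.98
tool_pos: [0.5455, -0.2154, 0.1827]
tool_rot: [-3.138, -0.122, 2.931]
contact_force: [0.0, -0.4, -2.8]
opening: 0.0231
```

Emit:
{"name": "servo_tool", "arguments": {"targets": "0 0 6 0;0 0 6 0;0 0 6 0;0 0 6 0;0 0 6 0"}}

```text
time: 17.6
tool_pos: [0.5414, -0.2146, 0.1504]
tool_rot: [-3.139, -0.123, 2.931]
contact_force: [1.0, -0.7, -4.3]
opening: 0.0236
```

Emit:
{"name": "servo_tool", "arguments": {"targets": "0 0 -20 0;0 0 -20 0;30 0 0 0;0 0 0 0;0 0 0 0"}}

```text
time: 18.23
tool_pos: [0.5165, -0.2091, 0.1928]
tool_rot: [-3.139, -0.125, 2.931]
contact_force: [-0.3, -0.1, -2.9]
opening: 0.0228
```

Emit:
{"name": "servo_tool", "arguments": {"targets": "-6 0 0 0;-6 0 0 0;-6 0 0 0;-6 0 0 0;-6 0 0 0;0 0 0 0"}}

```text
time: 18.98
tool_pos: [0.5491, -0.216, 0.1873]
tool_rot: [-3.14, -0.125, 2.931]
contact_force: [0.1, 0.2, -3.4]
opening: 0.0232
```

Emit:
{"name": "servo_tool", "arguments": {"targets": "0 0 0 0.1;0 0 0 0.1;0 0 0 0;0 0 0 -0.1;0 0 0 -0.1;0 0 0 0"}}

```text
time: 19.73
tool_pos: [0.5486, -0.2159, 0.1874]
tool_rot: [-3.14, -0.126, 2.938]
contact_force: [-0.1, -0.1, -4.2]
opening: 0.0231
```

Emit:
{"name": "servo_tool", "arguments": {"targets": "0 0 -45 0;0 0 0 0;0 0 0 0"}}

```text
time: 20.1
tool_pos: [0.5535, -0.2167, 0.2317]
tool_rot: [-3.141, -0.129, 2.936]
contact_force: [-0.0, 0.0, -4.2]
opening: 0.0231
```

Emit:
{"name": "servo_tool", "arguments": {"targets": "0 0 45 0;0 0 0 0;0 0 0 0"}}

```text
time: 20.48
tool_pos: [0.5475, -0.2155, 0.1859]
tool_rot: [-3.141, -0.129, 2.935]
contact_force: [0.0, -0.2, -2.9]
opening: 0.0231
```

Emit:
{"name": "servo_tool", "arguments": {"targets": "0 45 0 0;0 0 0 0;0 0 0 0"}}

```text
time: 20.85
tool_pos: [0.5589, -0.1718, 0.1894]
tool_rot: [-3.139, -0.124, 2.934]
contact_force: [0.1, -0.1, -3.4]
opening: 0.0232
```

Emit:
{"name": "servo_tool", "arguments": {"targets": "0 -45 0 0;0 0 0 0;0 0 0 0"}}

```text
time: 21.22
tool_pos: [0.5501, -0.2184, 0.1916]
tool_rot: [-3.138, -0.12, 2.933]
contact_force: [0.7, -0.4, -3.3]
opening: 0.0233
```

Emit:
{"name": "servo_tool", "arguments": {"targets": "-45 0 0 0;0 0 0 0;0 0 0 0"}}

```text
time: 21.6
tool_pos: [0.5938, -0.227, 0.1857]
tool_rot: [-3.139, -0.123, 2.933]
contact_force: [-0.1, -0.6, -2.9]
opening: 0.0235
```

Emit:
{"name": "servo_tool", "arguments": {"targets": "45 0 0 0;0 0 0 0;0 0 0 0"}}

```text
time: 21.98
tool_pos: [0.5475, -0.2162, 0.1912]
tool_rot: [-3.139, -0.125, 2.933]
contact_force: [-0.1, 0.5, -3.3]
opening: 0.0232
```

Single fast y steps raise the pitch by about 0.005 each. I'll use that.

Emit:
{"name": "servo_tool", "arguments": {"targets": "0 55 0 0;0 0 0 0;0 -55 0 0;0 0 0 0;0 55 0 0;0 0 0 0;0 -55 0 0;0 0 0 0"}}

```text
time: 22.98
tool_pos: [0.5521, -0.2183, 0.194]
tool_rot: [-3.136, -0.115, 2.935]
contact_force: [1.2, 0.3, -2.9]
opening: 0.0236
```

Emit:
{"name": "servo_tool", "arguments": {"targets": "0 55 0 0;0 -55 0 0;0 55 0 0;0 -55 0 0;0 0 0 0;0 0 0 0"}}

```text
time: 23.72
tool_pos: [0.5575, -0.2116, 0.195]
tool_rot: [-3.137, -0.109, 2.944]
contact_force: [-0.3, -0.2, -2.7]
opening: 0.0233
```

Emit:
{"name": "servo_tool", "arguments": {"targets": "0 60 0 0;0 0 0 0;0 0 0 0;0 -60 0 0;0 0 0 0;0 0 0 0;0 60 0 0;0 0 0 0;0 0 0 0;0 -60 0 0;0 0 0 0;0 0 0 0;0 60 0 0;0 0 0 0;0 0 0 0;0 -60 0 0;0 0 0 0;0 0 0 0"}}

```text
time: 25.98
tool_pos: [0.5575, -0.2151, 0.1954]
tool_rot: [-3.136, -0.106, 2.94]
contact_force: [-0.2, -0.0, -3.7]
opening: 0.0236
```

Emit:
{"name": "servo_tool", "arguments": {"targets": "0 60 0 0;0 0 0 0;0 0 0 0;0 -60 0 0;0 0 0 0;0 0 0 0;0 60 0 0;0 0 0 0;0 0 0 0;0 -60 0 0;0 0 0 0;0 0 0 0;0 60 0 0;0 0 0 0;0 0 0 0;0 -60 0 0;0 0 0 0;0 0 0 0"}}

```text
time: 28.22
tool_pos: [0.558, -0.2153, 0.1954]
tool_rot: [-3.136, -0.104, 2.94]
contact_force: [0.7, 0.8, -2.7]
opening: 0.0233
```

```bash
python3 go.py .5397 -.222 .14
```

```text
t 28.225 pos [ 0.558  -0.2153  0.1954] rot [-3.136 -0.104  2.94 ] open 0.0233 F [ 0.7  0.8 -2.7] shift mm [10.7 -9.9 56.9]
```

That recovers too little to be worth the time. The tilt is about the jaw axis, so the disc can pivot in the grip when its edge meets the ledge. Moving above the bore now.

Emit:
{"name": "servo_tool", "arguments": {"targets": "6 -8 20 0;0 0 20 0;0 0 0 0;0 0 0 0"}}

```text
time: 28.72
tool_pos: [0.547, -0.2203, 0.1568]
tool_rot: [-3.135, -0.102, 2.941]
contact_force: [-0.2, 0.3, -2.7]
opening: 0.0232
```

```bash
python3 go.py .545 -.222 .125;  python3 - <<'E'
from h import *
p=cams.read_camera("top"); q=cams.read_camera("side"); cv2.imwrite("pics/c9.png",np.hstack([cv2.resize(p["color"][130:370,320:640],(400,300)),cv2.resize(q["color"][210:450,260:580],(400,300))])[:,:,::-1])
E
```

```text
t 28.725 pos [ 0.547  -0.2203  0.1568] rot [-3.135 -0.102  2.941] open 0.0232 F [-0.2  0.3 -2.7] shift mm [-1.6 -1.9 31.8]
```

View pics/c9.png

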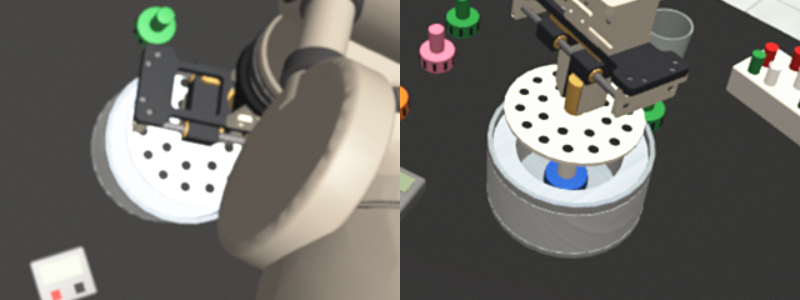

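Side crop: the disc (575,110) hangs over the bore, its far edge lower by the tilt. The blue cartridge below is untouched (566,170). Lowering in small steps with a softer grip.

Emit:
{"name": "servo_tool", "arguments": {"targets": "-1 -1 10 0;-1 -1 10 0;0 0 8 0;0 0 0 0", "squeeze": 20}}

```text
time: 29.32
tool_pos: [0.5459, -0.2223, 0.1272]
tool_rot: [-3.135, -0.101, 2.941]
contact_force: [-0.3, 0.4, -2.6]
opening: 0.0235
```

```bash
python3 go.py .545 -.222 .109;  python3 - <<'E'
from h import *
p=cams.read_camera("wrist"); q=cams.read_camera("side"); cv2.imwrite("pics/c10.png",np.hstack([cv2.resize(p["color"],(400,300)),cv2.resize(q["color"][240:420,300:540],(400,300),interpolation=2)])[:,:,::-1])
E
```

```text
t 29.325 pos [ 0.5459 -0.2223  0.1272] rot [-3.135 -0.101  2.941] open 0.0235 F [-0.3  0.4 -2.6] shift mm [-0.9  0.3 18.2]
```

View pics/c10.png

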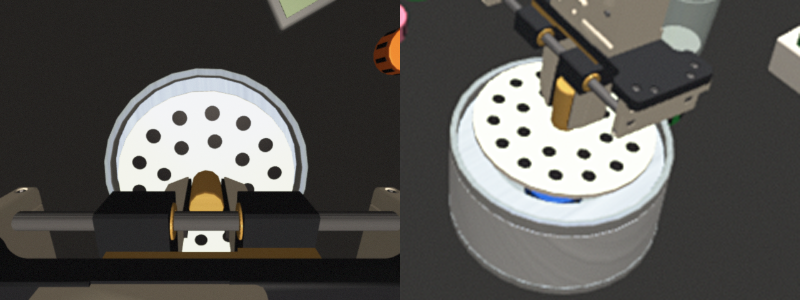

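The disc is centred inside the rim in the wrist view (disc about 205, rim 105–307 crop). Going on down, watching force.

Emit:
{"name": "servo_tool", "arguments": {"targets": "0 0 5 0;0 0 4 0;0 0 0 0", "squeeze": 12}}

```text
time: 29.8
tool_pos: [0.5458, -0.2226, 0.1191]
tool_rot: [-3.134, -0.099, 2.941]
contact_force: [0.9, 0.4, -3.6]
opening: 0.0235
```

Emit:
{"name": "servo_tool", "arguments": {"targets": "0 0 3 0;0 0 3 0;0 0 0 0"}}

```text
time: 30.18
tool_pos: [0.5452, -0.2225, 0.1128]
tool_rot: [-3.134, -0.098, 2.941]
contact_force: [0.2, 0.4, -2.3]
opening: 0.0239
```

Emit:
{"name": "servo_tool", "arguments": {"targets": "0 0 2 0;0 0 2 0;0 0 0 0"}}

```text
time: 30.55
tool_pos: [0.5448, -0.2227, 0.1093]
tool_rot: [-3.134, -0.098, 2.941]
contact_force: [-0.1, 0.2, -1.9]
opening: 0.024
```

Emit:
{"name": "servo_tool", "arguments": {"targets": "0 0 1 0;0 0 1 0;0 0 0 0"}}

```text
time: 30.92
tool_pos: [0.5449, -0.223, 0.1081]
tool_rot: [-3.133, -0.096, 2.941]
contact_force: [-1.1, -0.2, -0.6]
opening: 0.0234
```

```bash
python3 go.py .545 -.222 .108;  python3 - <<'E'
from h import *
p=cams.read_camera("wrist"); q=cams.read_camera("side"); cv2.imwrite("pics/c11.png",np.hstack([cv2.resize(p["color"],(400,300)),cv2.resize(q["color"][240:420,300:540],(400,300),interpolation=2)])[:,:,::-1])
E
```

```text
t 30.925 pos [ 0.5449 -0.223   0.1081] rot [-3.133 -0.096  2.941] open 0.0234 F [-1.1 -0.2 -0.6] shift mm [0.1 1.  0.1]
```

View pics/c11.png

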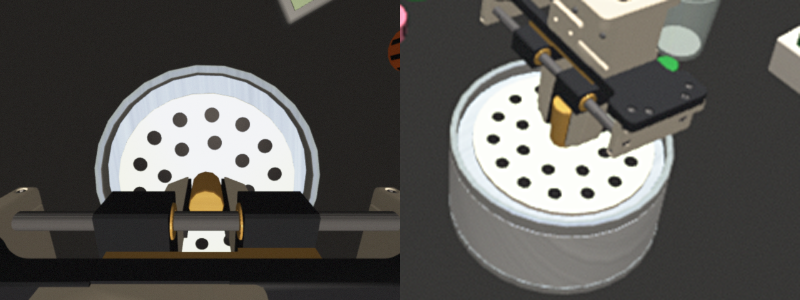

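The disc is inside the bore and pivoting level, with its weight passing to the ledge (F_z -3.5 to -0.6 N). One more touch down, then release.

Emit:
{"name": "servo_tool", "arguments": {"targets": "0 0 1.5 0;0 0 1 0;0 0 0 0"}}

```text
time: 31.4
tool_pos: [0.545, -0.223, 0.1081]
tool_rot: [-3.133, -0.095, 2.941]
contact_force: [-0.3, 0.8, -0.7]
opening: 0.024
```

Emit:
{"name": "servo_tool", "arguments": {"targets": "0 0 0 0;0 0 0 0;0 0 0 0;0 0 0 0", "hand": 0.6}}

```text
time: 31.9
tool_pos: [0.5455, -0.2231, 0.1076]
tool_rot: [-3.132, -0.094, 2.941]
contact_force: [0.2, 0.2, 0.7]
opening: 0.0542
```

```bash
python3 go.py .545 -.222 .108;  python3 - <<'E'
from h import *
p=cams.read_camera("wrist"); q=cams.read_camera("side"); cv2.imwrite("pics/c12.png",np.hstack([cv2.resize(p["color"],(400,300)),cv2.resize(q["color"][240:420,300:540],(400,300),interpolation=2)])[:,:,::-1])
E
```

```text
t 31.9 pos [ 0.5455 -0.2231  0.1076] rot [-3.132 -0.094  2.941] open 0.0542 F [0.2 0.2 0.7] shift mm [ 0.7  0.9 -0.4]
```

View pics/c12.png

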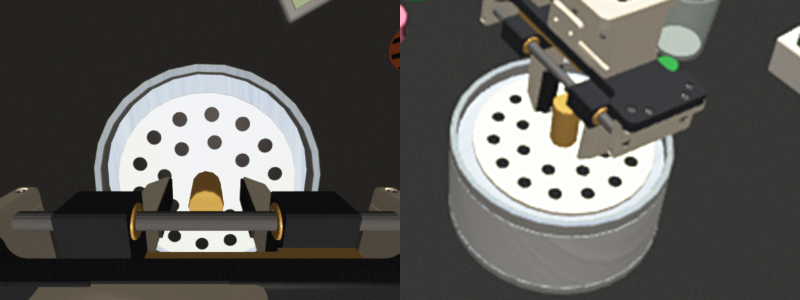

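Released, with the disc flat in the bore. Rising along the tool axis, then clearing the view.

Emit:
{"name": "servo_tool", "arguments": {"targets": "0 0 -20 0;0 0 -30 0;0 0 -40 0;0 0 -40 0;0 0 0 0;0 45 0 0;0 45 0 0;0 45 0 0;0 45 0 0;0 45 0 0;0 45 0 0;0 0 0 0;0 0 0 0"}}

```text
time: 33.62
tool_pos: [0.6092, 0.0473, 0.228]
tool_rot: [-3.132, -0.109, 2.938]
contact_force: [-0.6, -0.4, 0.3]
opening: 0.0546
```

Run:
```python
from h import *
from fit import fit
s=telemetry.observe(); print(s["time"],s["tool_pos"],s["contact_force"].round(1))
T=cams.read_camera("top"); S=cams.read_camera("side")
for n,p in(("T",T),("S",S)):
    print(n,"disc@z.084",fit(p,.54,-.222,[(.075,.084)]),"knobtop@.128",fit(p,.54,-.222,[(.012,.128)]))
print("orange S",fit(S,.4645,.021,[(.025,.024)]),"stem",fit(S,.4645,.021,[(.011,.062)]))
cv2.imwrite("pics/c13.png",np.hstack([cv2.resize(T["color"][130:370,320:640],(400,300)),cv2.resize(S["color"][240:420,300:540],(400,300),interpolation=2)])[:,:,::-1])
save(S,"s13")
```

```text
33.625 [0.60923264 0.047343   0.2280433 ] [-0.6 -0.4  0.3]
T disc@z.084 [10.0462  0.5544 -0.2104] knobtop@.128 [13.8545  0.5388 -0.21  ]
S disc@z.084 [12.4345  0.5292 -0.2076] knobtop@.128 [14.0947  0.542  -0.2228]
orange S [14.487   0.4637  0.021 ] stem [20.5569  0.4637  0.0206]
```

View pics/c13.png

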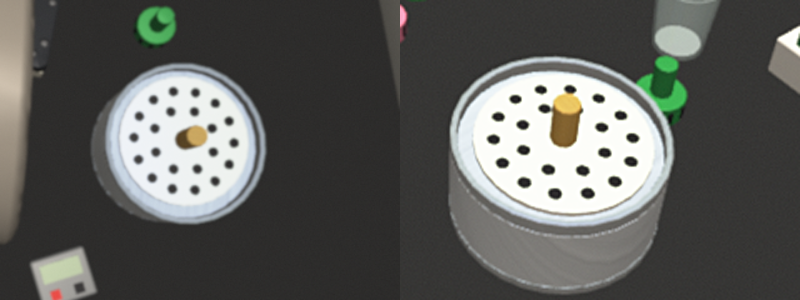

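View pics/s13.png

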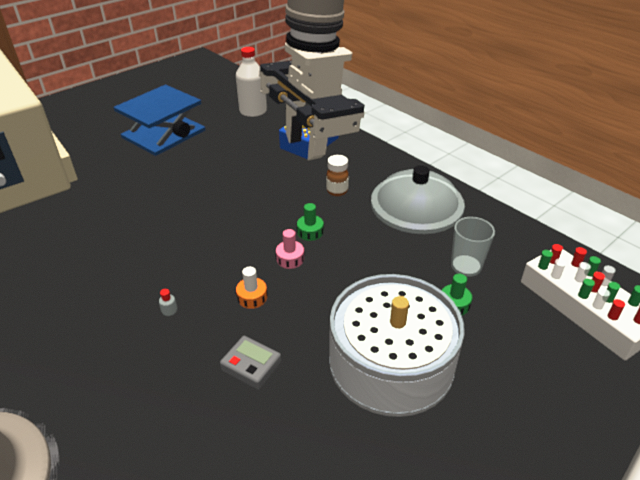

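The disc looks flat in the bore (side crop 563,140; top crop 187,143). To check level, I'll triangulate the perforations in both views.

Run:
```python
from h import *
from scipy.optimize import linear_sum_assignment
T=cams.read_camera("top"); S=cams.read_camera("side")
def holes(p):
    g=cv2.cvtColor(p["color"],cv2.COLOR_RGB2GRAY); g4=cv2.resize(g,None,fx=4,fy=4,interpolation=2)
    m=(g4<125).astype(np.uint8); n,l,st,c=cv2.connectedComponentsWithStats(m)
    out=[]
    for i in range(1,n):
        u=(c[i]+.5)/4-.5; X=atz(p,*u,.084)
        if 80<st[i,4]<1200 and np.hypot(X[0]-.5397,X[1]+.222)<.072: out.append(u)
    return np.array(out)
a,b=holes(T),holes(S); A=np.array([atz(T,*u,.084)[:2] for u in a]); B=np.array([atz(S,*u,.084)[:2] for u in b])
D=np.linalg.norm(A[:,None]-B[None],axis=2); i,j=linear_sum_assignment(D); k=D[i,j]<.006; i,j=i[k],j[k]
print(len(a),len(b),len(i),"offset T-S mm",(1e3*(A[i]-B[j])).mean(0).round(1))
P=[p["K"]@np.c_[p["R"],p["t"]] for p in(T,S)]
X=cv2.triangulatePoints(P[0],P[1],a[i].T.copy(),b[j].T.copy()); X=(X[:3]/X[3]).T
for _ in range(3):
    M=np.c_[X[:,:2]-[.5397,-.222],np.ones(len(X))]; s=np.linalg.lstsq(M,X[:,2],rcond=None)[0]; r=X[:,2]-M@s; X=X[abs(r)<.004]
print(len(X),"slope",s[:2].round(3),"z top",s[2].round(4),"rms",r.std().round(4),"mean xy",X[:,:2].mean(0).round(4))
for p in(T,S):
    h=cv2.cvtColor(p["color"],cv2.COLOR_RGB2HSV); m=cv2.inRange(h,(12,70,170),(32,255,255)); n,l,st,c=cv2.connectedComponentsWithStats(m)
    for q in range(1,n):
        X=atz(p,*c[q],.128)
        if st[q,4]>30 and np.hypot(X[0]-.5397,X[1]+.222)<.04: print("knob top px",c[q],st[q,4],X.round(4))
```

```text
22 20 20 offset T-S mm [ 0.2 -0.2]
20 slope [ 0.001 -0.   ] z top 0.0841 rms 0.0001 mean xy [ 0.5406 -0.2249]
knob top px [477.45876289 238.08247423] 194 [ 0.5429 -0.222   0.128 ]
knob top px [400.06626506 301.8253012 ] 166 [ 0.5415 -0.2234  0.128 ]
```

```bash
python3 -c "
from cell import robot; print(robot.hand_in())"
```

```text
the job is handed in; nothing more can be done
None
```

The blue cartridge is standing on the floor of the pot, the platform is on the ledge above it with its knob up, and I handed the job in just after 33.6 s of the 64 s allowed.

**Last checks**
- **Platform:** Triangulating 20 perforations from two cameras puts its top face at z = 84.1 mm, where seated is 84. The tilt is about 0.001 rad, and the knob is about 2–3 mm off the pot's axis.
- **Blue cartridge:** It touched the floor at the expected height. It stood upright in the middle of the well when I last saw it, just before it was covered.
- **Orange cartridge:** It measures within about 1 mm of where it started, and the green and pink look-alikes appear undisturbed.
- **Gripper:** It was open and well clear of everything.

**What went wrong or disagreed**
- **Tool tilt:** The tool drifted to about 0.1 rad of pitch while carrying the platform, and my attempts to bring it back hardly worked. I set the disc down tilted with a soft grip, and it levelled itself on the ledge.
- **Disc outline fit:** Fitting the disc's edge after placing failed, being white on the pale ledge, and its results did not agree. I went by the perforations and knob instead.

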